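Zero the peak pointer of a bench tester and latch it for the shelf

TASK

Put the dial tester away as it should be left: first push the reset arm of the peak pointer anticlockwise until it is fully home against its zero stop, and only then swing the slotted strap round on its bolt until its slot is fully over the reset arm's upright pin. Push both gently, do not force them against their stops, and leave the other things on the bench where they are.

Things in the scene. Friction and masses are not known exactly. Their poses are not given: they have to be found in the camera images.
- tester: Fixed cream bench tester: case 230 x 250 mm, 60 mm high, round dial 160 mm across on top (surface at 64 mm). Origin on the dial's axis at table height; x to the tester's far side, y to its left, z up. The case spans x -105 to 125, y -117 to 133 mm. Angles given below are in this frame, anticlockwise from its x seen from above. The scale begins (zero) at 135 deg and runs clockwise.
- zero_stop (a point): Top centre of the zero stop, a fixed upright steel pin 8 mm thick and 88 mm above the table at its top, 30 mm from the dial's axis, just anticlockwise of the reset arm's zero place.
- reset_arm (a joint): Turn of the reset arm about the dial's axis, rad: 0 = against the zero stop, growing clockwise seen from above, to 4.7. The arm points along 135 deg minus this value. It stays where it is left (friction about 0.06 Nm, so 1.5 N at the pin); no spring.
- reset_pin (a point): Top centre of the upright steel pin on the reset arm: a freely turning sleeve 10 mm thick, 45 mm from the dial's axis, from the arm's top (77 mm above the table) up to 116 mm. The arm is a flat bar 11 mm wide, 58 mm long, on a black hub 30 mm across, top at 94 mm. Fingertips held 80 to 90 mm above the table push the pin clear of arm and dial.
- strap (a joint): Swing of the slotted strap about its bolt, rad: 0 = slot fully over the pin (its stop), growing clockwise seen from above as it opens, to 2.1. The strap points from the bolt along 225 deg minus this value. Stays where left (friction 0.05 Nm, 1 N at the tab); no spring. It strikes the pin if the reset arm is not home.
- strap_bolt (a point): Top centre of the bolt the strap swings on: in the tester's frame at x 32, y 95 mm, 105 mm above the table; head 21 mm across.
- strap_tab (a point): Middle of the top edge of the strap's bent-up tab: upright plate 30 mm along the strap, 4 mm thick, from the strap up to 125 mm above the table, 52 mm along the strap from the bolt, 12 mm to the clockwise side of its centre line. Push its outer (clockwise) face to swing the strap shut, anticlockwise, with fingertips 103 to 112 mm above the table. At the tester's left.
- strap_slot (a point): Middle of the slot, 90 mm from the bolt, on top of the strap: aluminium, 22 mm wide, 5 mm thick (94 to 99 mm above the table), its fork end about 30 mm wide and reaching 110 mm from the bolt; slot 15 mm wide, 20 mm deep, open to the anticlockwise side. Shut, it takes the pin at its zero place with 2.5 mm play each side.
- vee_block: Bystander: steel vee block 70 x 50 x 47 mm, origin under its centre.
- ring_gauge: Bystander: steel ring gauge 64 mm across, 22 mm high, origin under its centre.
- oil_bottle: Bystander: white bottle 44 mm thick, 110 mm high, origin under its centre.
- caliper: Bystander: caliper lying flat, 200 mm long along its x, jaws 47 mm to its -y side, 9 mm high, origin under the middle of its beam.

How it is judged:
By the outcome, as a careful person would: the job done as asked, in the order asked, and still so for the second after the job is handed in, with the robot touching nothing.
It also fails if it takes over 54 s, if anything falls off the work surface, if the arm or the gripper's body presses on something with over 40 N, if the wrist force passes 120 N, or if a joint passes its speed limit or range.

ROBOT

A 6-joint arm with a two-finger parallel gripper is mounted at the origin on the work surface. World frame = base frame: x ahead of the robot, y to its left, z up, the work surface at z = 0. Lengths are in m, angles in rad, forces in N, time in s.
With the tool pointing down it reaches from about 0.375 to 0.975 m from the base axis. Payload 3.8 kg.
Tool frame: the origin (TCP) lies at the very end of the fingers, on their centre line; the grasp point (between the pads) lies 19 mm behind it; z points along the fingers, y is the direction in which the jaws open and shut (so a half turn about z gives the same grasp; the last joint's range is limited). The gripper opens to 85 mm and grips with 20 to 120 N. Pads are 22 mm wide; open, the fingers measure 114 mm over their backs; the gripper's body (76 mm by 85 mm) begins 54 mm behind the grasp point. The pads swing forward as they close: fully open they stand 13 mm farther back than shut.
Start: joints at [-1.279, 0.264, 1.604, -0, 1.274, -0.037], TCP at [0.218, -0.639, 0.231] pointing down, gripper open.
Joint ranges: [-2.63, 2.63], [-0.94, 2.18], [0.31, 2.57], [-1.31, 4.45], [0, 2.66], [-2.55, 2.55]. Speed limits (rad/s): [2.57, 2.57, 3.14, 3.14, 3.14, 3.14].

INTERFACE

Orientations are given as a rotation vector (axis times angle).
In Python, from workcell import status, read_camera, camera_info, order gives the robot as it stands.
- The arm moves only by the tool move_arm, never from a script. Its argument "deltas" is a list of rows, each a list of 3 entries, a list of its own where there are three numbers: the turn, a rotation vector about the world's x, y, z as a fraction of full scale, then the shift along the world's x, y, z as a fraction of full scale, then the closure, from -1 (fully open) to 1 (shut), so that 0 is half open. A call has 1 to 20 rows; each row is the pose to reach, as a shift and turn from the pose commanded when the call began; what a row does not reach only later rows make up. Full scale, the value 1, is 0.1 m for a shift and pi/2 rad for a turn. A row lasts 1/8 s, in which the tool goes at most 62.5 mm and 10.7 degrees, less where a joint would pass 70% of its speed; a pose out of reach is approached as far as the arm can. A call with a number of a shift or a turn outside -1 to 1 is refused whole. A call with a gripper value outside its range is refused whole. The fingers move at their own pace and stop on an object; "grip_force" is the grip in N (left out, the last holds). Time passes only in rows, so rows that repeat a pose let the fingers close. It gives the time, the measured TCP pose, the force and the opening at its end, in the units of the state.
- status.read_state(): the state, without advancing time (a new reading comes with each control period).
- read_camera(name): name is "side" or "top"; returns (picture, depth): 420x560x3 uint8, red, green, blue; 420x560 float32, m along the optical axis (not along the pixel's ray), 0 where there is no reading.
- camera_info(name): a dict with "K" (3x3 intrinsics, pixels), "R" (3x3) and "t" (3): a world point X has camera coordinates R X + t. Camera axes: x right, y down, z forward; pixel columns grow to the right and rows downward; lengths in m; the calibration is good to about 2 mm. A picture is of the moment at which its call begins. camera_info takes no time and is no camera call.
- order.finish_job(): hands the job in, once; it reports no verdict.
The state is a dict: "time": time; "q": joint angles; "joint_vel": joint speeds; "joint_torque": joint torques, N m; "tool_pos": TCP position; "tcp_rot": TCP orientation; "wrist_force": force on the tool from outside, world axes, zero at the start; "torque": the same for the moment, N m; "width": opening from 0.0 (shut) to 1.0 (fully open).
Only numpy, scipy, OpenCV 4.12 (cv2) and the standard library are available. Lean on these libraries where they do the work, as an engineer would, in place of code of your own. Each camera call takes 0.05 s, during which the arm holds its last target. There are 200 camera calls.

## Working session

There is one attempt and no reset: what is moved stays moved. The work goes in short steps, Python scripts to look and compute and a tool call to move; the robot and the scene stay as the last step left them, time stands still between calls to the robot, and variables do not carry over. Pictures are saved under pics/ and viewed, about 8 in all and at most 12, crops included, and the job is handed in when it is done.

Besides the shell and the picture viewer there is one more tool, called after "Request:" in YAML: its name, and indented under it one key for each argument. move_arm: Moves the arm, as the interface text tells. Its arguments: {"type":"object","properties":{"deltas":{"type":"array","items":{"type":"array"}},"grip_force":{"type":"number"}},"required":["deltas"]}

```bash
ls; mkdir -p pics
cat > h.py <<'E'
import numpy as np, cv2
from workcell import status, read_camera, camera_info, order
def snap(n,f):
    im,d=read_camera(n); np.savez(f'pics/{f}.npz',im=im,d=d); cv2.imwrite(f'pics/{f}.png',im[:,:,::-1]); return im,d
def ray(n,u,v,z):
    c=camera_info(n);K,R,t=map(np.array,(c['K'],c['R'],c['t']))
    o=-R.T@t; r=R.T@np.linalg.solve(K,[u,v,1]); return o+r*(z-o[2])/r[2]
def pt(n,d,u,v):
    c=camera_info(n);K,R,t=map(np.array,(c['K'],c['R'],c['t']))
    return R.T@(np.linalg.solve(K,[u,v,1])*d[int(v),int(u)]-t)
def proj(n,X):
    c=camera_info(n);K,R,t=map(np.array,(c['K'],c['R'],c['t']))
    p=K@(R@np.array(X)+t); return p[:2]/p[2]
E
python3 - <<'E'
from h import *
for n in('top','side'): snap(n,n+'0'); c=camera_info(n); print(n,-np.array(c['R']).T@c['t'],np.round(c['R'],2).tolist(),c['K'][0][0])
a=np.vstack([cv2.imread('pics/top0.png')]);
print(status.read_state())
E
```

```text
pics
top [ 0.40725846 -0.02824835  1.0151623 ] [[0.06, -1.0, 0.0], [-0.98, -0.06, -0.21], [0.21, 0.01, -0.98]] 448.0098960043683
side [0.45426127 0.86372498 0.98074095] [[-0.98, -0.19, 0.02], [-0.14, 0.67, -0.72], [0.12, -0.72, -0.69]] 545.2947071009258
{'time': 0.1, 'q': array([-1.27886649e+00,  2.64682542e-01,  1.60527883e+00, -2.32377714e-07,
        1.27372867e+00, -3.68796615e-02]), 'joint_vel': array([-3.07687414e-04, -1.40803037e-03, -4.74014183e-03,  9.88237699e-04,
        2.59606165e-04, -8.74267640e-05]), 'joint_torque': array([ 3.16199194e-04, -5.16706073e+01, -3.68590879e+01, -7.74217051e-05,
        6.22648935e-03, -8.78000674e-05]), 'tool_pos': array([ 0.21778104, -0.6381732 ,  0.23006101]), 'tcp_rot': array([-3.09717894e+00, -5.13828819e-01,  4.19071296e-04]), 'wrist_force': array([ 1.12082916,  0.21726588, -0.76883713]), 'torque': array([-0.06820501, -0.00568351,  0.00866897]), 'width': 1.0003656003009742}
```

View pics/top0.png

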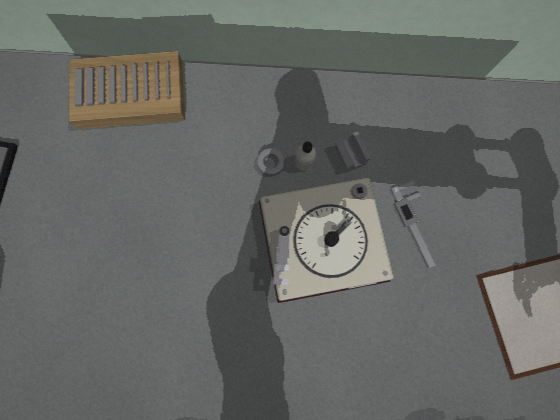

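View pics/side0.png

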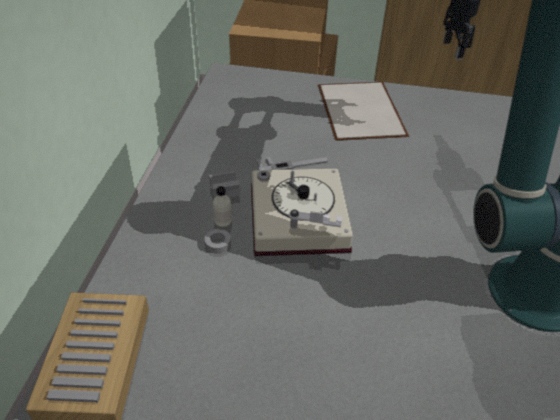

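Top view: dial hub is near (332,240), bolt (285,231), the strap hangs toward (281,280), and the reset arm points to about (350,217). The bottle, ring and vee block are on the far side and the caliper is on the right. I'll enlarge both views.

Run:
```python
from h import *
a=cv2.imread('pics/top0.png')[165:310,245:405]; b=cv2.imread('pics/side0.png')[155:265,235:365]
f=lambda x:cv2.convertScaleAbs(cv2.resize(x,(400,int(400*x.shape[0]/x.shape[1])) ,interpolation=cv2.INTER_CUBIC),alpha=1.25)
A,B=f(a),f(b); h=max(len(A),len(B)); P=lambda x:np.pad(x,((0,h-len(x)),(0,0),(0,0)))
cv2.imwrite('pics/c.png',np.hstack([P(A),P(B)]))
# case corners rough: cream mask
im=cv2.imread('pics/top0.png');
T=ray('top',332,240,.094);print('hub top',T)
print('bolt',ray('top',285,231,.105)); print('side hub',ray('side',303.5,191,.094),'bolt',ray('side',294.5,213,.105))
for u,v in((262,198),(372,179),(392,281),(278,301)): print(ray('top',u,v,.06))
print(proj('top',[.5,0,.06]))
```

```text
hub top [ 0.55497128 -0.13656504  0.094     ]
bolt [ 0.56564812 -0.03789105  0.105     ]
side hub [ 0.55744863 -0.12413068  0.094     ] bolt [ 0.56494105 -0.03238585  0.105     ]
[0.64355925 0.01648199 0.06      ]
[ 0.70275539 -0.22392079  0.06      ]
[ 0.48119209 -0.27049648  0.06      ]
[ 0.42431814 -0.03272522  0.06      ]
[264.92050957 263.82515742]
```

View pics/c.png

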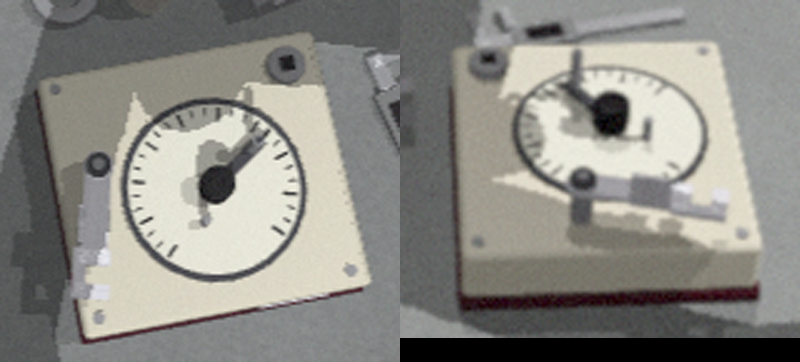

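Run:
```python
from h import *
O=np.array([.555,-.137]);
def loc(X,yaw=np.radians(13)):
    c,s=np.cos(yaw),np.sin(yaw); return np.array([[c,s],[-s,c]])@(X[:2]-O)*1e3
C=lambda a,b:(235+(a-400)*.325,155+b*.325)
cs=[ray('side',*C(*p),.06) for p in((455,45),(740,40),(760,252),(460,250))]
for c in cs: print('corner',c[:2],loc(c))
for n,u,v in(('top',349.8,219),('side',*C(576,52))):
    p=ray(n,u,v,.116); l=loc(p); print('pin',n,p[:2],l,np.hypot(*l),np.degrees(np.arctan2(l[1],l[0])))
# strap: fork end & tab in both
b=np.array([32,95])
for n,u,v,z in(('top',245+92*.4,165+290*.4,.099),('side',*C(723,200),.099)):
    p=ray(n,u,v,z); l=loc(p)-b; print('fork',n,p[:2],l,np.hypot(*l),np.degrees(np.arctan2(l[1],l[0])))
for n,u,v in (('side',*C(652,180)),('top',245+78*.4,165+255*.4)):
    p=ray(n,u,v,.125); l=loc(p)-b; print('tab',n,p[:2],l,np.hypot(*l),np.degrees(np.arctan2(l[1],l[0])))
# dial ring ellipse fit
for n in('top','side'):
    d=np.load(f'pics/{n}0.npz'); g=cv2.cvtColor(d['im'],cv2.COLOR_RGB2GRAY)
    th=np.linspace(0,2*np.pi,360); q=[]
    for t in th:
        rr=np.arange(.068,.09,.0005); px=[proj(n,[O[0]+r*np.cos(t),O[1]+r*np.sin(t),.064]) for r in rr]
        px=np.float32(px); s=cv2.remap(g,px[:,0][None],px[:,1][None],cv2.INTER_LINEAR)[0].astype(float)
        i=s.argmin(); 
        if s.max()-s[i]>40: q.append(O+rr[i]*np.array([np.cos(t),np.sin(t)]))
    q=np.array(q)
    for _ in range(4):
        A=np.c_[2*q,np.ones(len(q))]; x=np.linalg.lstsq(A,(q**2).sum(1),rcond=None)[0]; r=np.sqrt(x[2]+x[0]**2+x[1]**2); e=abs(np.hypot(*(q-x[:2]).T)-r); q=q[e<2*np.median(e)+1e-4]
    print('dial',n,x[:2],r,len(q))
```

```text
corner [ 0.70498691 -0.21743266] [ 128.04934664 -112.11088685]
corner [ 0.46587864 -0.27610693] [-118.12943689 -115.49368476]
corner [ 0.42657074 -0.02758543] [-100.52470695  135.50057857]
corner [0.64871284 0.01706233] [125.96746848 129.03291556]
pin top [ 0.59721015 -0.16870714] [ 33.99575073 -40.38970679] 52.792418797263316 -49.912901286665964
pin side [ 0.59298446 -0.16363852] [ 31.01855628 -34.5004205 ] 46.394286808763646 -48.041998651985026
fork top [ 0.46377892 -0.03769067] [-98.54335233  22.28431694] 101.031594412248 167.25761495096714
fork side [ 0.45961472 -0.03750314] [-102.55863817   23.40378236] 105.19511059031151 167.14527722605976
tab side [ 0.51269911 -0.02083055] [-47.08427905  27.70766304] 54.63189475995047 149.52448590779977
tab top [ 0.48886865 -0.02465316] [-71.16386516  29.34371805] 76.9762917590025 157.59168043173773Traceback (most recent call last):
  File "<stdin>", line 21, in <module>
  File "h.py", line 12, in proj
    c=camera_info(n);K,R,t=map(np.array,(c['K'],c['R'],c['t']))
ValueError: time passes only in moves, steps and waits
```

Request:
move_arm:
  deltas:
    - [[0, 0, -0.05], [0.25, 0.3, 0], 1]
    - [[0, 0, -0.1], [0.5, 0.6, 0], 1]
    - [[0, 0, -0.15], [0.7, 0.9, 0], 1]
    - [[0, 0, -0.15], [0.7, 0.9, 0], 1]

```text
time: 0.6
tool_pos: [0.2891, -0.5466, 0.2307]
tcp_rot: [-3.136, -0.15, 0.0]
wrist_force: [0.0, -1.1, -0.1]
width: 0.141
```

Request:
move_arm:
  deltas:
    - [[0, 0, -0.05], [0.25, 0.3, 0], 1]
    - [[0, 0, -0.1], [0.5, 0.6, 0], 1]
    - [[0, 0, -0.15], [0.7, 0.9, 0], 1]
    - [[0, 0, -0.15], [0.7, 0.9, 0], 1]

```text
time: 1.1
tool_pos: [0.3586, -0.4577, 0.231]
tcp_rot: [-3.133, 0.219, 0.001]
wrist_force: [-1.3, 0.4, -0.1]
width: -0.001
```

Request:
move_arm:
  deltas:
    - [[0, 0, -0.05], [0.25, 0.3, 0], 1]
    - [[0, 0, -0.1], [0.5, 0.6, 0], 1]
    - [[0, 0, -0.15], [0.7, 0.9, 0], 1]
    - [[0, 0, -0.15], [0.7, 0.9, 0], 1]

```text
time: 1.6
tool_pos: [0.4285, -0.3685, 0.2311]
tcp_rot: [3.086, -0.586, -0.0]
wrist_force: [-0.8, -0.3, -0.6]
width: -0.002
```

Request:
move_arm:
  deltas:
    - [[0, 0, -0.05], [0.25, 0.3, 0], 1]
    - [[0, 0, -0.1], [0.5, 0.6, 0], 1]
    - [[0, 0, -0.15], [0.7, 0.9, 0], 1]
    - [[0, 0, -0.15], [0.7, 0.9, 0], 1]

```text
time: 2.1
tool_pos: [0.4985, -0.279, 0.2311]
tcp_rot: [2.996, -0.944, -0.0]
wrist_force: [-0.7, -0.4, 0.8]
width: -0.005
```

Request:
move_arm:
  deltas:
    - [[0, 0, -0.05], [0.25, 0.3, 0], 1]
    - [[0, 0, -0.1], [0.5, 0.6, 0], 1]
    - [[0, 0, -0.15], [0.7, 0.9, 0], 1]
    - [[0, 0, -0.15], [0.7, 0.9, 0], 1]

```text
time: 2.6
tool_pos: [0.5685, -0.1894, 0.231]
tcp_rot: [2.864, -1.29, 0.0]
wrist_force: [0.6, 0.0, -0.2]
width: 0.001
```

Request:
move_arm:
  deltas:
    - [[0, 0, 0], [0, 0.02, -0.4], 1]
    - [[0, 0, 0], [0, 0.04, -0.8], 1]
    - [[0, 0, 0], [0, 0.04, -0.98], 1]
    - [[0, 0, 0], [0, 0.04, -0.98], 1]

```text
time: 3.1
tool_pos: [0.5664, -0.1859, 0.1318]
tcp_rot: [2.862, -1.295, -0.005]
wrist_force: [-0.5, 0.5, 0.1]
width: -0.001
```

```bash
cat > look.py <<'E'
import sys
from h import *
k=sys.argv[1]; snap('top','top'+k); snap('side','side'+k)
f=lambda x:cv2.convertScaleAbs(cv2.resize(x,(400,int(400*x.shape[0]/x.shape[1])) ,interpolation=cv2.INTER_CUBIC),alpha=1.25)
A=f(cv2.imread(f'pics/top{k}.png')[165:310,245:405]);B=f(cv2.imread(f'pics/side{k}.png')[150:270,235:365])
h=max(len(A),len(B)); P=lambda x:np.pad(x,((0,h-len(x)),(0,0),(0,0)))
cv2.imwrite(f'pics/c{k}.png',np.hstack([P(A),P(B)]))
s=status.read_state(); print(s['time'],s['tool_pos'],s['q'][5])
E
python3 look.py 1
```

```text
3.2 [ 0.56871394 -0.18611454  0.1346688 ] 2.0629181932083522
```

View pics/c1.png

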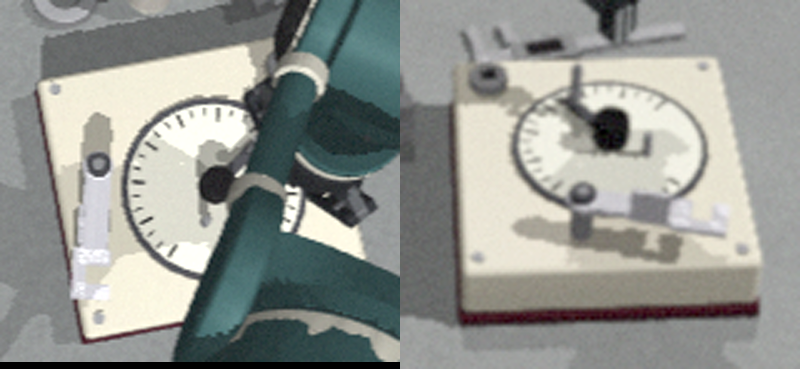

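Side view: shut fingertips are near (620,35) in the crop, to the right of and behind the pin top (577,65), so they come down clear of it. I'll descend and work out the arc rows.

```bash
cat > arc.py <<'E'
import sys,json,numpy as np
# arc cx cy r th0 th1 n : rows relative to pose at th0
cx,cy,r,a,b=map(float,sys.argv[1:6]);n=int(sys.argv[6]);t=np.radians(np.linspace(a,b,n+1))
p=np.c_[r*np.cos(t),r*np.sin(t)]
print(json.dumps([[[0,0,round((t[i]-t[0])/(np.pi/2),3)],[round(x/.1,3) for x in p[i]-p[0]]+[0],1] for i in range(1,n+1)]))
E
python3 arc.py 0 0 .050 -75 -15 14; python3 arc.py 0 0 .050 -15 60 17;python3 arc.py 0 0 .050 60 105 12;python3 arc.py 0 0 .050 105 124 12
```

```text
[[[0, 0, 0.048], [0.036, 0.011, 0], 1], [[0, 0, 0.095], [0.071, 0.025, 0], 1], [[0, 0, 0.143], [0.104, 0.041, 0], 1], [[0, 0, 0.19], [0.137, 0.06, 0], 1], [[0, 0, 0.238], [0.168, 0.081, 0], 1], [[0, 0, 0.286], [0.197, 0.104, 0], 1], [[0, 0, 0.333], [0.224, 0.129, 0], 1], [[0, 0, 0.381], [0.25, 0.157, 0], 1], [[0, 0, 0.429], [0.273, 0.186, 0], 1], [[0, 0, 0.476], [0.294, 0.217, 0], 1], [[0, 0, 0.524], [0.313, 0.249, 0], 1], [[0, 0, 0.571], [0.329, 0.283, 0], 1], [[0, 0, 0.619], [0.343, 0.318, 0], 1], [[0, 0, 0.667], [0.354, 0.354, 0], 1]]
[[[0, 0, 0.049], [0.009, 0.038, 0], 1], [[0, 0, 0.098], [0.014, 0.076, 0], 1], [[0, 0, 0.147], [0.017, 0.114, 0], 1], [[0, 0, 0.196], [0.017, 0.153, 0], 1], [[0, 0, 0.245], [0.013, 0.191, 0], 1], [[0, 0, 0.294], [0.007, 0.229, 0], 1], [[0, 0, 0.343], [-0.002, 0.266, 0], 1], [[0, 0, 0.392], [-0.014, 0.303, 0], 1], [[0, 0, 0.441], [-0.029, 0.338, 0], 1], [[0, 0, 0.49], [-0.046, 0.373, 0], 1], [[0, 0, 0.539], [-0.066, 0.406, 0], 1], [[0, 0, 0.588], [-0.089, 0.437, 0], 1], [[0, 0, 0.637], [-0.113, 0.466, 0], 1], [[0, 0, 0.686], [-0.14, 0.494, 0], 1], [[0
[... 375 characters left out ...]
, 0.066, 0], 1], [[0, 0, 0.333], [-0.25, 0.067, 0], 1], [[0, 0, 0.375], [-0.283, 0.066, 0], 1], [[0, 0, 0.417], [-0.315, 0.063, 0], 1], [[0, 0, 0.458], [-0.348, 0.057, 0], 1], [[0, 0, 0.5], [-0.379, 0.05, 0], 1]]
[[[0, 0, 0.018], [-0.013, -0.004, 0], 1], [[0, 0, 0.035], [-0.026, -0.008, 0], 1], [[0, 0, 0.053], [-0.04, -0.012, 0], 1], [[0, 0, 0.07], [-0.052, -0.017, 0], 1], [[0, 0, 0.088], [-0.065, -0.022, 0], 1], [[0, 0, 0.106], [-0.078, -0.028, 0], 1], [[0, 0, 0.123], [-0.09, -0.034, 0], 1], [[0, 0, 0.141], [-0.103, -0.04, 0], 1], [[0, 0, 0.158], [-0.115, -0.047, 0], 1], [[0, 0, 0.176], [-0.127, -0.054, 0], 1], [[0, 0, 0.194], [-0.139, -0.061, 0], 1], [[0, 0, 0.211], [-0.15, -0.068, 0], 1]]
```

Request:
move_arm:
  deltas:
    - [[0, 0, 0], [0, 0, -0.25], 1]
    - [[0, 0, 0], [0, 0, -0.48], 1]
    - [[0, 0, 0], [0, 0, -0.48], 1]

```text
time: 3.58
tool_pos: [0.5676, -0.185, 0.0853]
tcp_rot: [2.863, -1.294, -0.001]
wrist_force: [0.5, -0.6, -0.2]
width: -0.001
```

Request:
move_arm:
  deltas:
    - [[0, 0, 0.05], [0.036, 0.011, 0], 1]
    - [[0, 0, 0.095], [0.071, 0.025, 0], 1]
    - [[0, 0, 0.145], [0.104, 0.041, 0], 1]
    - [[0, 0, 0.19], [0.137, 0.06, 0], 1]
    - [[0, 0, 0.24], [0.168, 0.081, 0], 1]
    - [[0, 0, 0.285], [0.197, 0.104, 0], 1]
    - [[0, 0, 0.335], [0.224, 0.13, 0], 1]
    - [[0, 0, 0.38], [0.25, 0.157, 0], 1]
    - [[0, 0, 0.43], [0.273, 0.186, 0], 1]
    - [[0, 0, 0.475], [0.294, 0.217, 0], 1]
    - [[0, 0, 0.525], [0.313, 0.25, 0], 1]
    - [[0, 0, 0.57], [0.33, 0.283, 0], 1]
    - [[0, 0, 0.62], [0.343, 0.318, 0], 1]
    - [[0, 0, 0.665], [0.354, 0.354, 0], 1]

```text
time: 5.32
tool_pos: [0.6055, -0.1506, 0.0884]
tcp_rot: [3.124, 0.31, 0.007]
wrist_force: [0.1, -1.6, -0.4]
width: 0.002
```

```bash
python3 look.py 2
```

```text
5.425 [ 0.60545101 -0.1501402   0.08814151] 1.0922512520736622
```

View pics/c2.png

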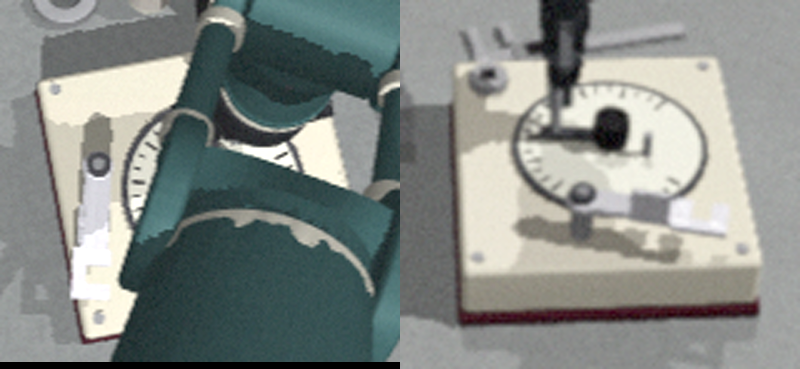

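The side view shows the arm now pointing world +x, with the pin at (557,105) and the finger just behind it. It is pushing well, so I continue.

Request:
move_arm:
  deltas:
    - [[0, 0, 0.05], [0.01, 0.038, -0.01], 1]
    - [[0, 0, 0.1], [0.016, 0.076, -0.02], 1]
    - [[0, 0, 0.145], [0.02, 0.114, -0.03], 1]
    - [[0, 0, 0.195], [0.02, 0.153, -0.03], 1]
    - [[0, 0, 0.245], [0.016, 0.191, -0.03], 1]
    - [[0, 0, 0.295], [0.01, 0.23, -0.03], 1]
    - [[0, 0, 0.345], [0.0, 0.27, -0.03], 1]
    - [[0, 0, 0.39], [-0.012, 0.308, -0.03], 1]
    - [[0, 0, 0.44], [-0.027, 0.344, -0.03], 1]
    - [[0, 0, 0.49], [-0.044, 0.38, -0.03], 1]
    - [[0, 0, 0.54], [-0.065, 0.415, -0.03], 1]
    - [[0, 0, 0.59], [-0.088, 0.447, -0.03], 1]
    - [[0, 0, 0.635], [-0.112, 0.478, -0.03], 1]
    - [[0, 0, 0.685], [-0.14, 0.508, -0.03], 1]
    - [[0, 0, 0.735], [-0.17, 0.534, -0.03], 1]
    - [[0, 0, 0.785], [-0.2, 0.56, -0.03], 1]
    - [[0, 0, 0.835], [-0.233, 0.58, -0.03], 1]

```text
time: 7.55
tool_pos: [0.5821, -0.0919, 0.0847]
tcp_rot: [2.287, 2.148, 0.004]
wrist_force: [1.9, 0.0, 0.6]
width: 0.002
```

```bash
python3 look.py 3
```

```text
7.65 [ 0.58163199 -0.09167603  0.08437161] -0.13407243421529974
```

View pics/c3.png

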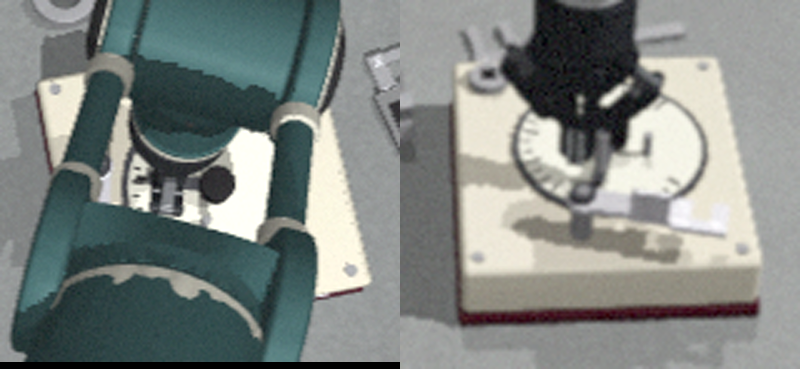

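The pin is at about (600,140) in the side view, with the finger just to its left pushing towards world -x. The bolt and strap are clear.

Request:
move_arm:
  deltas:
    - [[0, 0, 0.04], [-0.029, 0.015, 0], 1]
    - [[0, 0, 0.085], [-0.06, 0.029, 0], 1]
    - [[0, 0, 0.125], [-0.09, 0.04, 0], 1]
    - [[0, 0, 0.165], [-0.122, 0.05, 0], 1]
    - [[0, 0, 0.21], [-0.154, 0.056, 0], 1]
    - [[0, 0, 0.25], [-0.186, 0.061, 0], 1]
    - [[0, 0, 0.29], [-0.219, 0.063, 0], 1]
    - [[0, 0, 0.335], [-0.252, 0.063, 0], 1]
    - [[0, 0, 0.375], [-0.286, 0.06, 0], 1]
    - [[0, 0, 0.415], [-0.319, 0.056, 0], 1]
    - [[0, 0, 0.46], [-0.352, 0.049, 0], 1]
    - [[0, 0, 0.5], [-0.385, 0.04, 0], 1]

```text
time: 9.15
tool_pos: [0.543, -0.0876, 0.0838]
tcp_rot: [1.294, 2.86, 0.002]
wrist_force: [1.6, 0.5, 1.5]
width: -0.001
```

Request:
move_arm:
  deltas:
    - [[0, 0, 0.018], [-0.013, -0.004, 0], 1]
    - [[0, 0, 0.035], [-0.026, -0.008, 0], 1]
    - [[0, 0, 0.053], [-0.04, -0.012, 0], 1]
    - [[0, 0, 0.07], [-0.053, -0.017, 0], 1]
    - [[0, 0, 0.07], [-0.053, -0.017, 0], 1]

```text
time: 9.78
tool_pos: [0.536, -0.0891, 0.0822]
tcp_rot: [-1.135, -2.929, 0.0]
wrist_force: [0.5, 0.2, 0.9]
width: 0.0
```

```bash
python3 look.py 4
```

```text
9.875 [ 0.53603467 -0.08917641  0.08211363] -1.0417305239180905
```

View pics/c4.png

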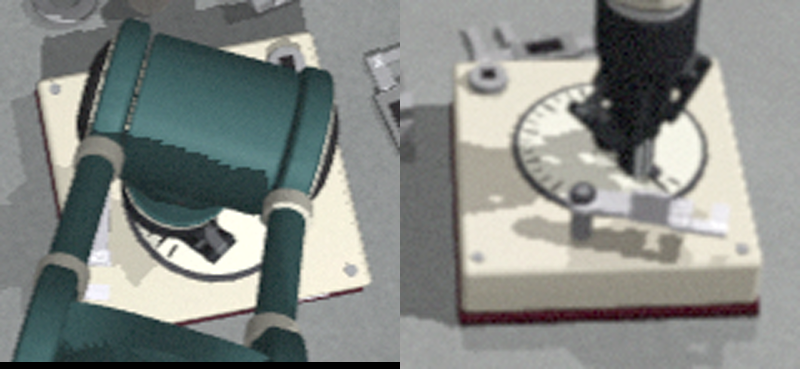

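Request:
move_arm:
  deltas:
    - [[0, 0, 0.018], [-0.012, -0.005, 0.01], 1]
    - [[0, 0, 0.035], [-0.024, -0.011, 0.02], 1]
    - [[0, 0, 0.053], [-0.036, -0.017, 0.02], 1]
    - [[0, 0, 0.053], [-0.036, -0.017, 0.02], 1]

```text
time: 10.38
tool_pos: [0.5324, -0.0909, 0.0841]
tcp_rot: [-1.012, -2.974, 0.0]
wrist_force: [0.4, 0.8, -0.6]
width: 0.0
```

Request:
move_arm:
  deltas:
    - [[0, 0, 0.018], [-0.012, -0.006, 0], 1]
    - [[0, 0, 0.035], [-0.024, -0.013, 0], 1]
    - [[0, 0, 0.035], [-0.024, -0.013, 0], 1]

```text
time: 10.75
tool_pos: [0.5301, -0.0922, 0.0843]
tcp_rot: [-0.93, -3.001, 0.0]
wrist_force: [0.1, 0.6, -0.8]
width: -0.002
```

Request:
move_arm:
  deltas:
    - [[0, 0, 0.018], [-0.012, -0.007, 0], 1]
    - [[0, 0, 0.018], [-0.012, -0.007, 0], 1]

```text
time: 11.0
tool_pos: [0.529, -0.0929, 0.0843]
tcp_rot: [-0.887, -3.014, 0.0]
wrist_force: [0.1, 1.1, -1.0]
width: -0.001
```

Request:
move_arm:
  deltas:
    - [[0, 0, 0], [-0.006, -0.008, 0], 1]
    - [[0, 0, 0], [-0.011, -0.016, 0], 1]
    - [[0, 0, 0], [-0.011, -0.016, 0], 1]

```text
time: 11.38
tool_pos: [0.5279, -0.0945, 0.0843]
tcp_rot: [-0.888, -3.014, 0.0]
wrist_force: [0.8, 0.7, -1.2]
width: 0.003
```

Request:
move_arm:
  deltas:
    - [[0, 0, 0], [-0.006, -0.008, 0], 1]
    - [[0, 0, 0], [-0.006, -0.008, 0], 1]

```text
time: 11.62
tool_pos: [0.5277, -0.0949, 0.0843]
tcp_rot: [0.888, 3.013, 0.001]
wrist_force: [2.5, 3.9, -0.8]
width: 0.001
```

```bash
python3 look.py 5
python3 - <<'E'
import cv2,numpy as np
b=cv2.imread('pics/side5.png')[175:240,280:350]; a=cv2.imread('pics/top5.png')[200:280,275:355]
cv2.imwrite('pics/d5.png',np.hstack([cv2.convertScaleAbs(cv2.resize(x,(400,400),interpolation=cv2.INTER_CUBIC),alpha=1.4) for x in (a,b)]))
E
```

```text
11.725 [ 0.52765578 -0.09491743  0.0843327 ] -1.2231080356796395
```

View pics/d5.png

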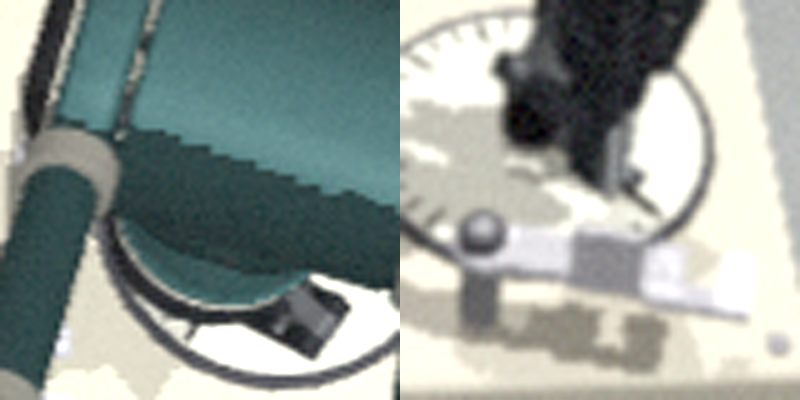

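Request:
move_arm:
  deltas:
    - [[0, 0, 0], [-0.003, -0.004, 0], 1]
    - [[0, 0, 0], [-0.003, -0.004, 0], 1]

```text
time: 11.98
tool_pos: [0.5275, -0.0951, 0.0843]
tcp_rot: [0.888, 3.013, 0.002]
wrist_force: [3.2, 5.6, -2.0]
width: -0.0
```

The force rose from 1 to 6.5 N while the tool hardly advanced, so the arm is home on its stop. I back off, lift, and look.

Request:
move_arm:
  deltas:
    - [[0, 0, 0], [0.03, 0.05, 0], 1]
    - [[0, 0, 0], [0.065, 0.1, 0], 1]
    - [[0, 0, 0], [0.065, 0.1, 0.3], 1]
    - [[0, 0, 0], [0.065, 0.1, 0.7], 1]
    - [[0, 0, 0], [0.065, 0.1, 1.0], 1]
    - [[0, 0, 0], [0.065, 0.1, 1.0], 1]

```text
time: 12.72
tool_pos: [0.5358, -0.0862, 0.1876]
tcp_rot: [0.885, 3.008, -0.0]
wrist_force: [0.8, 0.5, -0.4]
width: 0.001
```

Request:
move_arm:
  deltas:
    - [[0, 0, -0.11], [-0.03, 0.15, 0], 1]
    - [[0, 0, -0.22], [-0.07, 0.3, 0], 1]
    - [[0, 0, -0.33], [-0.1, 0.45, 0], 1]
    - [[0, 0, -0.44], [-0.13, 0.6, 0], 1]
    - [[0, 0, -0.55], [-0.17, 0.75, 0], 1]
    - [[0, 0, -0.655], [-0.2, 0.87, 0], 1]
    - [[0, 0, -0.655], [-0.2, 0.87, 0], 1]

```text
time: 13.6
tool_pos: [0.5124, 0.0019, 0.1827]
tcp_rot: [-2.251, -2.189, 0.003]
wrist_force: [0.8, 0.5, 0.1]
width: -0.001
```

```bash
python3 look.py 6
python3 - <<'E'
import cv2,numpy as np
b=cv2.imread('pics/side6.png')[165:245,270:350]; a=cv2.imread('pics/side6.png')[140:260,230:350]
cv2.imwrite('pics/d6.png',np.hstack([cv2.convertScaleAbs(cv2.resize(x,(400,400),interpolation=cv2.INTER_CUBIC),alpha=1.3) for x in (a,b)]))
E
```

```text
13.7 [0.51305155 0.00115014 0.18329673] -0.01820328806265787
```

View pics/d6.png

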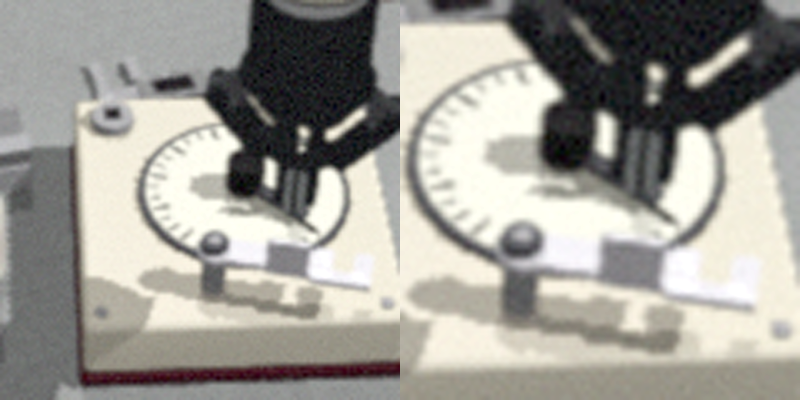

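```bash
python3 - <<'E'
from h import *
p=ray('side',325.6,209.4,.077)[:2]-[.555,-.137]; print(p, np.hypot(*p), np.degrees(np.arctan2(p[1],p[0]))-13)
print(proj('side',[.5134,-.0237,.125]), proj('side',[.513,.001,.107]))
E
python3 arc.py 0 0 .0577 152.3 200 14;python3 arc.py 0 0 .0577 200 212 10
```

```text
[-0.05760332  0.04820099] 0.07510977133118896 127.07826593998081
[316.76318553 212.58675622] [314.89108607 225.84779786]
[[[0, 0, 0.038], [-0.015, -0.031, 0], 1], [[0, 0, 0.076], [-0.028, -0.063, 0], 1], [[0, 0, 0.114], [-0.039, -0.095, 0], 1], [[0, 0, 0.151], [-0.049, -0.128, 0], 1], [[0, 0, 0.189], [-0.056, -0.161, 0], 1], [[0, 0, 0.227], [-0.062, -0.195, 0], 1], [[0, 0, 0.265], [-0.065, -0.229, 0], 1], [[0, 0, 0.303], [-0.066, -0.264, 0], 1], [[0, 0, 0.341], [-0.065, -0.298, 0], 1], [[0, 0, 0.379], [-0.063, -0.332, 0], 1], [[0, 0, 0.416], [-0.058, -0.366, 0], 1], [[0, 0, 0.454], [-0.051, -0.4, 0], 1], [[0, 0, 0.492], [-0.042, -0.433, 0], 1], [[0, 0, 0.53], [-0.031, -0.466, 0], 1]]
[[[0, 0, 0.013], [0.004, -0.011, 0], 1], [[0, 0, 0.027], [0.009, -0.023, 0], 1], [[0, 0, 0.04], [0.013, -0.034, 0], 1], [[0, 0, 0.053], [0.018, -0.045, 0], 1], [[0, 0, 0.067], [0.024, -0.056, 0], 1], [[0, 0, 0.08], [0.029, -0.066, 0], 1], [[0, 0, 0.093], [0.035, -0.077, 0], 1], [[0, 0, 0.107], [0.041, -0.088, 0], 1], [[0, 0, 0.12], [0.047, -0.098, 0], 1], [[0, 0, 0.133], [0.053, -0.108, 0], 1]]
```

Request:
move_arm:
  deltas:
    - [[0, 0, 0], [0.01, 0.01, -0.3], 1]
    - [[0, 0, 0], [0.01, 0.01, -0.6], 1]
    - [[0, 0, 0], [0.01, 0.01, -0.76], 1]
    - [[0, 0, 0], [0.01, 0.01, -0.76], 1]

```text
time: 14.2
tool_pos: [0.5134, 0.002, 0.1068]
tcp_rot: [-2.253, -2.186, 0.004]
wrist_force: [-1.0, 0.9, 0.3]
width: -0.003
```

Request:
move_arm:
  deltas:
    - [[0, 0, 0], [0, -0.04, 0], 1]
    - [[0, 0, 0], [0, -0.08, 0], 1]
    - [[0, 0, 0], [0, -0.12, 0], 1]

```text
time: 14.58
tool_pos: [0.5153, -0.0101, 0.1093]
tcp_rot: [2.254, 2.186, 0.002]
wrist_force: [0.1, 0.6, -0.0]
width: -0.002
```

Request:
move_arm:
  deltas:
    - [[0, 0, 0.038], [-0.015, -0.031, 0], 1]
    - [[0, 0, 0.076], [-0.028, -0.063, 0], 1]
    - [[0, 0, 0.114], [-0.039, -0.095, 0], 1]
    - [[0, 0, 0.15], [-0.049, -0.128, 0], 1]
    - [[0, 0, 0.19], [-0.056, -0.161, 0], 1]
    - [[0, 0, 0.227], [-0.062, -0.195, 0], 1]
    - [[0, 0, 0.265], [-0.065, -0.229, 0], 1]

```text
time: 15.45
tool_pos: [0.5085, -0.0327, 0.1089]
tcp_rot: [1.752, 2.607, 0.001]
wrist_force: [1.2, 0.2, 0.9]
width: -0.007
```

```bash
python3 look.py 7
```

```text
15.55 [ 0.50838696 -0.03293344  0.1088165 ] -0.4986331745278816
```

View pics/c7.png

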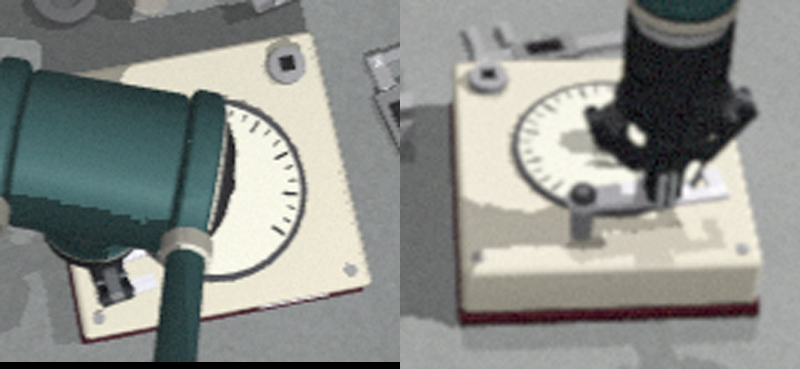

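The strap swings with the finger on its tab: the fork is now at about (710,185) and the finger at (668,190) in the side view. Continuing.

Request:
move_arm:
  deltas:
    - [[0, 0, 0.038], [-0.001, -0.035, -0.01], 1]
    - [[0, 0, 0.076], [0, -0.069, -0.01], 1]
    - [[0, 0, 0.114], [0.002, -0.103, -0.01], 1]
    - [[0, 0, 0.15], [0.007, -0.137, -0.01], 1]
    - [[0, 0, 0.19], [0.014, -0.171, -0.01], 1]
    - [[0, 0, 0.227], [0.023, -0.204, -0.01], 1]
    - [[0, 0, 0.265], [0.034, -0.237, -0.01], 1]

```text
time: 16.42
tool_pos: [0.5115, -0.0562, 0.1075]
tcp_rot: [-1.178, -2.912, -0.0]
wrist_force: [-0.3, 0.9, 0.3]
width: -0.002
```

```bash
python3 look.py 8
python3 - <<'E'
import cv2,numpy as np
b=cv2.imread('pics/side8.png')[165:245,270:350]; a=cv2.imread('pics/top8.png')[200:300,260:360]
cv2.imwrite('pics/d8.png',np.hstack([cv2.convertScaleAbs(cv2.resize(x,(400,400),interpolation=cv2.INTER_CUBIC),alpha=1.3) for x in (a,b)]))
E
```

```text
16.525 [ 0.51161431 -0.05648725  0.10752947] -0.9587151230728164
```

View pics/d8.png

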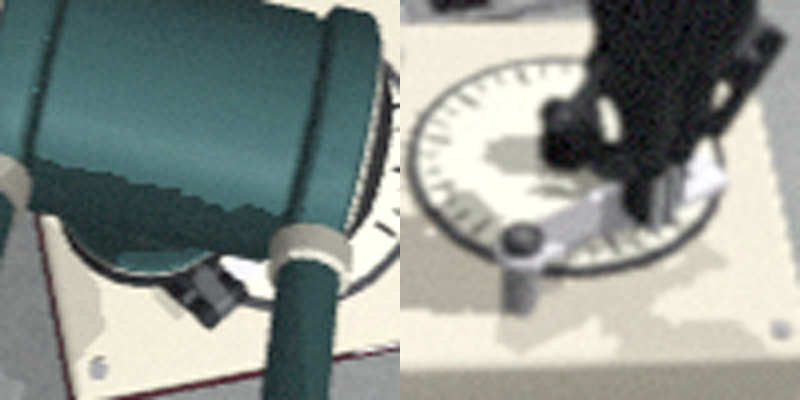

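The strap is nearly shut: its fork end at (720,185) in the side crop lies over the dial, about 12° short of closed. Now slow steps, watching the force.

Request:
move_arm:
  deltas:
    - [[0, 0, 0.013], [0.004, -0.011, 0], 1]
    - [[0, 0, 0.027], [0.009, -0.023, 0], 1]
    - [[0, 0, 0.04], [0.013, -0.034, 0], 1]
    - [[0, 0, 0.053], [0.018, -0.045, 0], 1]
    - [[0, 0, 0.067], [0.024, -0.056, 0], 1]
    - [[0, 0, 0.067], [0.024, -0.056, 0], 1]

```text
time: 17.27
tool_pos: [0.5139, -0.062, 0.1072]
tcp_rot: [1.024, 2.97, -0.0]
wrist_force: [-1.0, 0.4, -0.2]
width: 0.002
```

Request:
move_arm:
  deltas:
    - [[0, 0, 0.013], [0.005, -0.01, 0], 1]
    - [[0, 0, 0.027], [0.011, -0.021, 0], 1]
    - [[0, 0, 0.04], [0.017, -0.031, 0], 1]
    - [[0, 0, 0.04], [0.017, -0.031, 0], 1]

```text
time: 17.77
tool_pos: [0.5156, -0.0651, 0.1072]
tcp_rot: [0.93, 3.001, -0.0]
wrist_force: [-0.8, 0.6, -0.9]
width: -0.002
```

Request:
move_arm:
  deltas:
    - [[0, 0, 0.013], [0.006, -0.01, 0], 1]
    - [[0, 0, 0.013], [0.006, -0.01, 0], 1]

```text
time: 18.02
tool_pos: [0.5162, -0.066, 0.1072]
tcp_rot: [-0.899, -3.01, 0.0]
wrist_force: [-0.3, -0.4, 0.0]
width: 0.004
```

Request:
move_arm:
  deltas:
    - [[0, 0, 0], [0.008, -0.005, 0], 1]
    - [[0, 0, 0], [0.008, -0.005, 0], 1]

```text
time: 18.27
tool_pos: [0.517, -0.0664, 0.1072]
tcp_rot: [-0.899, -3.01, 0.0]
wrist_force: [-0.9, 0.4, -0.5]
width: -0.002
```

Request:
move_arm:
  deltas:
    - [[0, 0, 0], [0.008, -0.005, 0], 1]
    - [[0, 0, 0], [0.008, -0.005, 0], 1]

```text
time: 18.52
tool_pos: [0.5177, -0.067, 0.1072]
tcp_rot: [-0.899, -3.01, 0.0]
wrist_force: [-1.0, -0.2, -1.1]
width: 0.0
```

Request:
move_arm:
  deltas:
    - [[0, 0, 0.005], [0.008, -0.005, 0], 1]
    - [[0, 0, 0.005], [0.008, -0.005, 0], 1]

```text
time: 18.77
tool_pos: [0.5185, -0.0675, 0.1072]
tcp_rot: [-0.887, -3.014, 0.0]
wrist_force: [-2.1, -0.3, 0.2]
width: 0.003
```

Request:
move_arm:
  deltas:
    - [[0, 0, 0], [0.008, -0.005, 0], 1]
    - [[0, 0, 0], [0.008, -0.005, 0], 1]

```text
time: 19.02
tool_pos: [0.5194, -0.068, 0.1072]
tcp_rot: [-0.888, -3.014, 0.0]
wrist_force: [-1.2, -0.1, -0.4]
width: 0.002
```

Request:
move_arm:
  deltas:
    - [[0, 0, 0], [0.008, -0.005, 0], 1]
    - [[0, 0, 0], [0.008, -0.005, 0], 1]

```text
time: 19.27
tool_pos: [0.5196, -0.0681, 0.1072]
tcp_rot: [-0.887, -3.012, -0.0]
wrist_force: [-3.9, 2.0, 2.2]
width: 0.003
```

Request:
move_arm:
  deltas:
    - [[0, 0, 0], [0.004, -0.003, 0], 1]
    - [[0, 0, 0], [0.004, -0.003, 0], 1]

```text
time: 19.52
tool_pos: [0.5196, -0.0682, 0.1071]
tcp_rot: [-0.887, -3.011, -0.001]
wrist_force: [-5.6, 2.4, 2.4]
width: 0.005
```

The tool has stopped with force rising to 6 N, so the strap is at its stop. I back off, lift clear, and move aside for a final look.

Request:
move_arm:
  deltas:
    - [[0, 0, 0], [-0.07, 0.05, 0], 1]
    - [[0, 0, 0], [-0.16, 0.1, 0], 1]
    - [[0, 0, 0], [-0.16, 0.1, 0.4], 1]
    - [[0, 0, 0], [-0.16, 0.1, 0.8], 1]
    - [[0, 0, 0], [-0.16, 0.1, 1.0], 1]
    - [[0, 0, 0], [-0.16, 0.1, 1.0], 1]

```text
time: 20.27
tool_pos: [0.5062, -0.0589, 0.2097]
tcp_rot: [0.886, 3.008, 0.001]
wrist_force: [-0.7, -0.3, 0.3]
width: 0.003
```

Request:
move_arm:
  deltas:
    - [[0, 0, 0], [-0.1, -0.4, 0.2], 1]
    - [[0, 0, 0], [-0.2, -0.8, 0.4], 1]
    - [[0, 0, 0], [-0.3, -1, 0.4], 1]
    - [[0, 0, 0], [-0.3, -1, 0.4], 1]

```text
time: 20.78
tool_pos: [0.4734, -0.1595, 0.2459]
tcp_rot: [-0.891, -3.011, 0.0]
wrist_force: [-0.9, 0.6, -0.3]
width: -0.001
```

Request:
move_arm:
  deltas:
    - [[0, 0, 0], [-0.1, -0.4, 0], 1]
    - [[0, 0, 0], [-0.2, -0.8, 0], 1]
    - [[0, 0, 0], [-0.3, -1, 0], 1]
    - [[0, 0, 0], [-0.3, -1, 0], 1]

```text
time: 21.28
tool_pos: [0.4439, -0.2587, 0.2457]
tcp_rot: [-0.89, -3.011, -0.001]
wrist_force: [-0.0, 0.0, -1.1]
width: -0.004
```

Request:
move_arm:
  deltas:
    - [[0, 0, 0], [-0.1, -0.4, 0], 1]
    - [[0, 0, 0], [-0.2, -0.8, 0], 1]
    - [[0, 0, 0], [-0.3, -1, 0], 1]
    - [[0, 0, 0], [-0.3, -1, 0], 1]

```text
time: 21.78
tool_pos: [0.4146, -0.3583, 0.2462]
tcp_rot: [-0.889, -3.012, -0.002]
wrist_force: [0.4, -0.1, 0.3]
width: -0.0
```

```bash
python3 look.py 9
python3 - <<'E'
import cv2,numpy as np
b=cv2.imread('pics/side9.png')[165:245,270:350]; a=cv2.imread('pics/top9.png')[200:290,270:360]
cv2.imwrite('pics/d9.png',np.hstack([cv2.resize(x,(400,400),interpolation=cv2.INTER_CUBIC) for x in (a,b)]))
E
```

```text
21.875 [ 0.41508359 -0.35726109  0.24654209] -1.7555607464035494
```

View pics/d9.png

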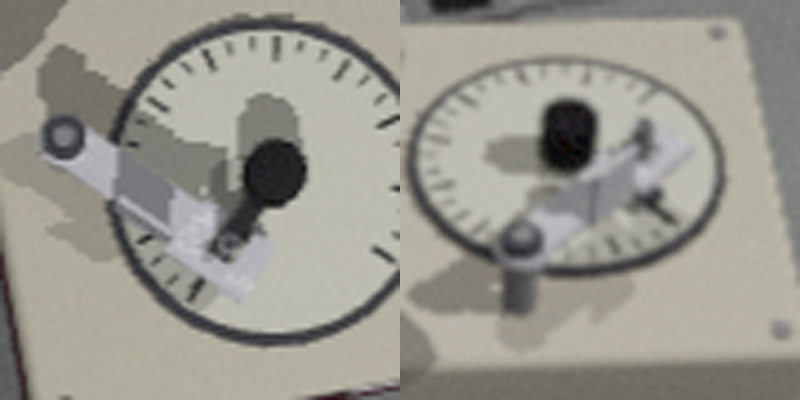

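The last view shows the pin at (230,245) in the top crop, inside the strap's slot, with the arm lying along it. I'll do a numeric check of the angles and bystanders.

Run:
```python
from h import *
T=lambda u,v,z:ray('top',270+u*.225,200+v*.225,z)[:2]
S=lambda u,v,z:ray('side',270+(u-400)*.2,165+v*.2,z)[:2]
a=lambda d:np.degrees(np.arctan2(d[1],d[0]))%360-13
p=T(232,242,.116)-[.555,-.137]; q=S(646,125,.116)-[.555,-.137]
print('pin top/side',a(p),np.hypot(*p),a(q),np.hypot(*q))
for b,e in((T(65,136,.105),T(256,272,.099)),(S(521,232,.105),S(688,150,.099))): print('strap',a(e-b),np.hypot(*(e-b)))
A=cv2.imread('pics/top0.png',0);B=cv2.imread('pics/top9.png',0)
for n,(x,y,w,h) in dict(ring=(255,146,30,28),bottle=(295,140,24,32),vee=(335,130,36,42),cal=(388,182,50,88)).items():
    t=A[y:y+h,x:x+w]; m=cv2.matchTemplate(B[y-8:y+h+8,x-8:x+w+8],t,cv2.TM_CCOEFF_NORMED); _,v,_,l=cv2.minMaxLoc(m); print(n,v,np.array(l)-8)
```

```text
pin top/side 134.72883089169082 0.040442149357040644 131.36929039706368 0.04459853748072799
strap 225.2895491136056 0.10767694485117307
strap 215.99361049964392 0.10469221549539781
ring 0.4595552682876587 [0 0]
bottle 0.7917591333389282 [0 0]
vee 0.4433757960796356 [1 1]
cal 0.7890961766242981 [0 0]
```

```bash
python3 -c "
from workcell import order
print(order.finish_job())"
```

```text
the job is handed in; nothing more can be done
None
```

I pushed the reset arm anticlockwise until it was home on its zero stop, then swung the strap shut over its pin. The job was handed in at about 22 s with the gripper raised and clear of the tester.

- **Stops:** At each stop the tool stopped advancing while the force rose from about 1 N to roughly 6.5 N, and I backed off there.
- **Angles:** In the top view the pin sits in the slot. The arm measured 134.7° against 135°, and the strap 225.3° against 225°.
- **Side view disagreed:** It gave about 131° for the arm and 216° for the strap. I put that down to coarse, oblique pixel picks and did not resolve it further.
- **Bystanders:** All four matched within 1 pixel of their first positions. The ring and vee block matches were weak (0.44–0.46), probably because the robot's shadow had moved. The robot came nowhere near them.

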